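Set the food warmer's heat slider to the arrow marker

ROBOT

A 6-joint arm with a two-finger parallel gripper is mounted at the origin on the work surface. World frame = base frame: x ahead of the robot, y to its left, z up, the work surface at z = 0. Lengths are in m, angles in degrees, forces in N, time in s.
With the tool pointing down it reaches from about 0.325 to 0.925 m from the base axis. Payload 3.1 kg.
Tool frame: the origin (TCP) lies midway between the tips of the shut fingers; the grasp point (between the pads) lies behind it (arm.grip_point_offset is the z of the grasp point in the tool frame, in m); z points along the fingers, y is the line along which they close (so a half turn about z gives the same grasp; the last joint's range is limited). The gripper opens to 85 mm and grips with 20 to 120 N. Pads are 22 mm wide; open, the fingers measure 114 mm over their backs; the gripper's body (76 mm by 85 mm) begins 54 mm behind the grasp point. The pads swing forward as they close: fully open they stand 13 mm farther back than shut.
Start: joints at [65.077, 12.427, 92.441, -0, 75.132, -6.429], TCP at [0.198, 0.593, 0.231] pointing down, gripper open.
Joint ranges: [-157.48, 157.48], [-44.54, 120.13], [17.64, 146.25], [-64.5, 244.5], [7.68, 150.69], [-147.95, 147.95]. Speed limits (degrees/s): [159.86, 159.86, 180, 180, 180, 180].

INTERFACE

Orientations are given as a 3x3 rotation matrix whose columns are the frame's x, y, z axes.
In Python, from plant import arm, viewer gives the robot as it stands.
- The arm moves only by the tool play_rows, never from a script. Its argument "deltas" is one flat list of numbers, 7 for each row, row after row: the shift along the tool's x, y, z in units of 0.4 m (1.0 is 0.4 m), then the turn, a rotation vector about the tool's x, y, z in units of 180 degrees (1.0 is 180 degrees), then the opening, from -1 (shut) to 1 (fully open). A call has 1 to 20 rows; each row is the pose to reach, as a shift and turn from the pose commanded when the call began, along the tool's axes at that moment, turning the shorter way round; what a row does not reach only later rows make up. A row lasts 1/8 s, in which the tool goes at most 62.5 mm and 10.7 degrees, less where a joint would pass 70% of its speed; a pose out of reach is approached as far as the arm can. A call with a number of a shift or a turn outside -1 to 1 is refused whole. A call with a gripper value outside its range is refused whole. The fingers move at their own pace and stop on an object; "squeeze" is the grip in N (left out, the last holds). Time passes only in rows, so rows that repeat a pose let the fingers close. It gives the time, the measured TCP pose, the force, the opening and the grip force at its end, in the units of the state.
- arm.sense(): the state, without advancing time (a new reading comes with each control period).
- viewer.read_camera(name): name is "scene" or "top" or "wrist"; returns the picture (400x640x3 uint8, blue, green, red); there is no depth.
- viewer.camera_model(name): a dict with "intrinsics" (3x3 intrinsics, pixels), "D" ([k1, k2, p1, p2, k3] as OpenCV has them; the pictures are not rectified), "R" (3x3) and "t" (3): a world point X has camera coordinates R X + t. Camera axes: x right, y down, z forward; pixel columns grow to the right and rows downward; lengths in m; the calibration is good to about 2 mm. A picture is of the moment at which its call begins: read the wrist's pose just before it. camera_model takes no time and is no camera call; for the wrist camera it gives the pose at the moment of the call.
- arm.job_done(): hands the job in; it is judged then, once.
The state is a dict: "time_s": time; "joints": joint angles; "joint_vel": joint speeds; "tau": joint torques, N m; "position": TCP position; "eef_rot": TCP orientation; "wrist_force": force on the tool from outside, world axes, zero at the start; "wrist_torque": the same for the moment, N m; "opening": opening from 0.0 (shut) to 1.0 (fully open); "gripper_force": force on a finger pad.
Only numpy, scipy, OpenCV 4.12 (cv2) and the standard library are available. Lean on these libraries where they do the work, as an engineer would, in place of code of your own. Each camera call takes 0.05 s, during which the arm holds its last target. There are 200 camera calls.

TASK

Turn the food warmer to the household's usual heat: slide the big grip on the long track of its control panel until it stands level with the arrow-shaped marker clipped beside the track (not the round one), then let go. Leave the small slider on the same panel and the containers stacked on the hot plate as they are.

Things in the scene. Friction and masses are not known exactly. Their poses are not given: they have to be found in the camera images.
- heat_slider_top (a point): Top centre of the big black slider grip: 22 mm along its track, 26 across, 32 tall, a white line across its middle. It stands on the warmer's grey panel, whose face is 45 mm above the table. x: along the track, the way it slides; y: across it, towards the hot plate; z up. Travel 140 mm, starts near the middle, needs about 2 N, stays where left. The warmer (280 x 400 mm) is fixed.
- arrow: Black arrow marker, 25 mm wide at its head, 10 at its tail, 35 long, 6 thick, fixed flat on the panel between long track and hot plate, origin 37 mm from the track's centre line, point towards it. Origin: centre line, underside. x along the track, y away from it. The grip is level when it has the same position along the track. A black disc, 22 mm across, lies by the other end; the two may be swapped.
- timer_slider_top (a point): Top centre of the small black slider grip, to be left alone: 12 mm along its track, 16 across, 18 tall, on a short track (50 mm travel) parallel to the long one and 73 mm from it, on the side away from the hot plate. Axes as the big grip. It slides easily if touched.
- tin_upper: Upper of two stacked loose aluminium food containers with clip lids, to be left alone: 151 x 121 mm, 55 tall, origin at the centre of its underside, 100 mm above the table. The stack stands on the hot plate, at least 95 mm from the long track's centre line; its top is 155 mm above the table.

How it is judged (in metres and radians):
At the end, for the whole second after the job is handed in: The middle of the big grip is within 10 mm of the arrow marker's centre line, measured along the track, and stays there released; the small slider (within 10 mm) and the upper container (within 30 mm) are where they were (x of heat_slider_top in the frame of arrow between -0.01 and 0.01 m); the robot touches nothing.
It fails at once if the small slider is moved more than 10 mm (distance of timer_slider_top from where it was at the start of the episode above 0.01 m).
It fails at once if the upper container is shifted more than 30 mm (distance of tin_upper from where it was at the start of the episode above 0.03 m).
It also fails if it takes over 27 s, if anything falls off the work surface, if the arm or the gripper's body presses on something with over 40 N, if the wrist force passes 120 N, or if a joint passes its speed limit or range.

## Working session

There is one attempt and no reset: what is moved stays moved. The work goes in short steps, Python scripts to look and compute and a tool call to move; the robot and the scene stay as the last step left them, time stands still between calls to the robot, and variables do not carry over. Pictures are saved under pics/ and viewed, at most 10 in all, crops included, and the job is handed in when it is done.

Besides the shell and the picture viewer there is one more tool, called after ">>>" as name(argument=value, ...) on one line, values as JSON. play_rows: Moves the arm, as the interface text tells. Shifts and turns lie within -1 to 1; 1 stands for 0.4 m of shift or 180 degrees of turn. Its arguments: {"type":"object","properties":{"deltas":{"type":"array","items":{"type":"number"}},"squeeze":{"type":"number"}},"required":["deltas"]}

```bash
mkdir -p pics; ls; python3 - <<'E'
from plant import arm, viewer
import cv2
for n in ("scene","top"):
    cv2.imwrite(f"pics/{n}0.png",viewer.read_camera(n))
s=arm.sense();print(s["time_s"],s["position"],s["eef_rot"],arm.grip_point_offset,s["opening"])
E
```

```text
pics
0.1 [0.19792977 0.59205555 0.2300696 ] [[-9.48358264e-01  3.17199824e-01 -9.35170596e-04]
 [ 3.17201103e-01  9.48356186e-01 -2.00109363e-03]
 [ 2.52128273e-04 -2.19439082e-03 -9.99997561e-01]] -0.0187 0.9994106926746925
```

View pics/top0.png

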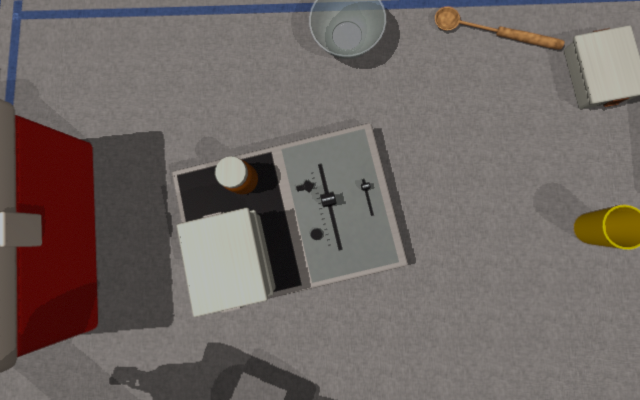

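View pics/scene0.png

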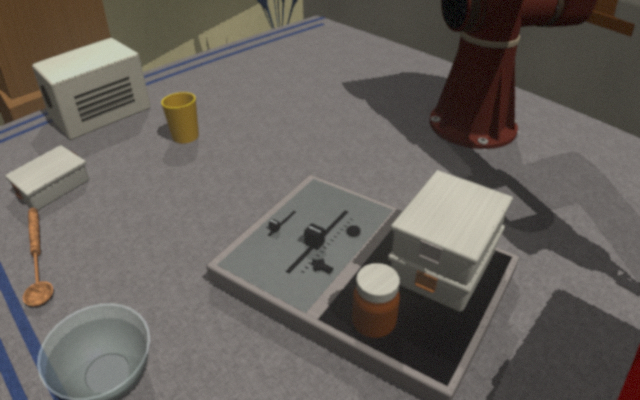

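Top view: big grip ≈(328,199), long track (320,164)–(340,249), arrow ≈(306,186), disc (316,234), small grip (366,186). A container stack and a jar stand on the hot plate. I'll measure these with masks.

```bash
cat > h.py <<'E'
import numpy as np, cv2
from plant import arm, viewer
def ray(n,uv,z,m=None):
    m=m or viewer.camera_model(n);R=np.array(m["R"]);t=np.array(m["t"])
    p=cv2.undistortPoints(np.array(uv,float).reshape(-1,1,2),np.array(m["intrinsics"]),np.array(m["D"])).reshape(-1,2)
    d=np.c_[p,np.ones(len(p))]@R; c=-R.T@t
    return c+d*((z-c[2])/d[:,2])[:,None]
E
python3 - <<'E'
from h import *
im=cv2.imread("pics/top0.png");g=im.max(2)
mask=(g<60).astype(np.uint8);mask[:,:298]=0;mask[:,380:]=0;mask[:155]=0;mask[260:]=0
n,l,st,c=cv2.connectedComponentsWithStats(mask)
for i in range(1,n):
    if st[i,4]>8: print(st[i],c[i].round(1),ray("top",[c[i]],.047).round(4))
for nm,uv,z in [("track ends",[[320,164],[340,249]],.045),("grip",[[328,199]],.077),("small",[[366,186]],.063),("panel",[[370,125],[408,264],[312,285],[276,150]],.045),("jar",[[231,172]],.12),("tin",[[248,209],[266,299],[196,315],[178,224]],.155)]:
    print(nm,ray("top",uv,z).round(3).tolist())
cv2.imwrite("pics/crop1.png",cv2.resize(im[150:265,290:390],None,fx=5,fy=5,interpolation=cv2.INTER_CUBIC))
E
```

```text
[318 164  24  86 399] [329.4 204.9] [[0.5616 0.0715 0.047 ]]
[361 179  12  36 117] [366.8 194.2] [[0.5815 0.0011 0.047 ]]
[298 181  17  11 117] [306.1 186.1] [[0.5976 0.1156 0.047 ]]
[311 229  12  11 105] [316.4 233.9] [[0.5075 0.096  0.047 ]]
track ends [[0.64, 0.089, 0.045], [0.479, 0.052, 0.045]]
grip [[0.57, 0.073, 0.077]]
small [[0.595, 0.003, 0.063]]
panel [[0.715, -0.007, 0.045], [0.452, -0.072, 0.045], [0.413, 0.104, 0.045], [0.669, 0.174, 0.045]]
jar [[0.613, 0.239, 0.12]]
tin [[0.546, 0.199, 0.155], [0.405, 0.168, 0.155], [0.379, 0.279, 0.155], [0.522, 0.313, 0.155]]
```

View pics/crop1.png

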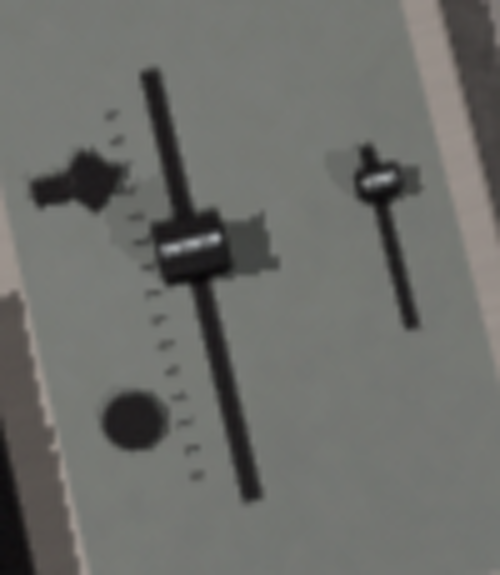

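>>> play_rows(deltas=[-0.11, -0.08, 0, 0, 0, 0.055, 0.4, -0.22, -0.16, 0, 0, 0, 0.11, 0.4, -0.33, -0.24, 0, 0, 0, 0.165, 0.4, -0.44, -0.32, 0, 0, 0, 0.22, 0.4, -0.55, -0.4, 0, 0, 0, 0.275, 0.4, -0.646, -0.468, 0, 0, 0, 0.322, 0.4, -0.646, -0.468, 0, 0, 0, 0.322, 0.4])

```text
time_s: 0.98
position: [0.3853, 0.3308, 0.2309]
eef_rot: [[-0.229, 0.973, -0.0], [0.973, 0.229, -0.001], [-0.001, -0.001, -1.0]]
wrist_force: [-0.5, 0.4, 0.6]
opening: 0.7
gripper_force: 0.0
```

```bash
cat >> h.py <<'E'
def go(xyz,ang):
    "tool deltas: target TCP, tool y heading ang deg"
    s=arm.sense();R=np.array(s["eef_rot"]);p=np.array(s["position"])
    print(s["time_s"],p.round(4),"hdg",np.degrees(np.arctan2(R[1,1],R[0,1])).round(2),"open",s["opening"],"F",s["wrist_force"])
    print("shift",(R.T@(np.array(xyz)-p)/.4).round(4),"turn z",round((np.degrees(np.arctan2(R[1,1],R[0,1]))-ang)/180,4))
E
python3 -c "
from h import *
go([.570,.073,.19],13.5)"
```

```text
0.975 [0.3853 0.3308 0.2309] hdg 13.26 open 0.7002871276864572 F [-0.50874432  0.4322654   0.57030876]
shift [-0.7331  0.3018  0.1027] turn z -0.0013
```

>>> play_rows(deltas=[-0.13, 0.05, 0, 0, 0, 0, 0.4, -0.26, 0.1, 0, 0, 0, 0, 0.4, -0.39, 0.15, 0, 0, 0, 0, 0.4, -0.52, 0.2, 0, 0, 0, 0, 0.4, -0.64, 0.26, 0.05, 0, 0, 0, 0.4, -0.733, 0.302, 0.1, 0, 0, 0, 0.4, -0.733, 0.302, 0.1, 0, 0, 0, 0.4])

```text
time_s: 1.85
position: [0.5696, 0.0753, 0.1886]
eef_rot: [[-0.232, 0.973, -0.005], [0.973, 0.232, 0.0], [0.001, -0.005, -1.0]]
wrist_force: [-0.7, 0.2, 0.2]
opening: 0.701
gripper_force: 0.0
```

```bash
python3 -c "
from h import *
go([.570,.073,.052],13.5)
m=viewer.camera_model('wrist');im=viewer.read_camera('wrist');cv2.imwrite('pics/w1.png',im)
import pickle;pickle.dump(m,open('w1.pkl','wb'))"
```

```text
1.85 [0.5696 0.0753 0.1886] hdg 13.43 open 0.7010411912309206 F [-0.66420824  0.18718231  0.22014509]
shift [-0.0062  0.0013  0.3414] turn z -0.0004
```

View pics/w1.png

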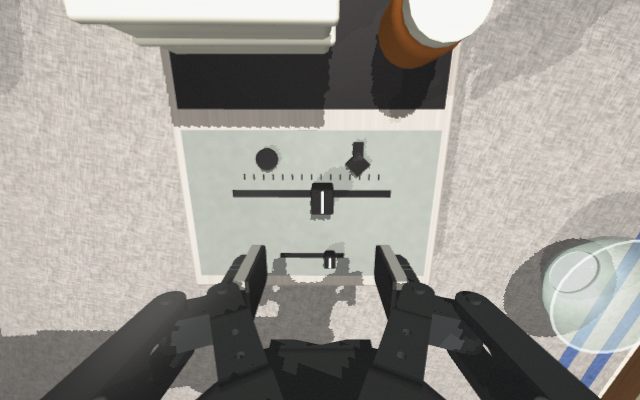

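Wrist view: grip's white line ≈(322,202), arrow ≈(357.5,158), track (233–391,193). The small slider (330,259) stays outside the fingers' path.

```bash
python3 -c "
from h import *
import pickle;m=pickle.load(open('w1.pkl','rb'))
g=cv2.imread('pics/w1.png').max(2)
k=(g<70).astype(np.uint8);k[:138]=0;k[177:]=0;k[:,:335]=0;k[:,380:]=0
n,l,s,c=cv2.connectedComponentsWithStats(k);i=1+s[1:,4].argmax();print(s[i],c[i])
im=cv2.imread('pics/w1.png');w=(g>170).astype(np.uint8);w[:192]=0;w[214:]=0;w[:,:314]=0;w[:,330:]=0
ys,xs=np.nonzero(w);print('line',xs.mean(),ys.min(),ys.max())
A=ray('w',[[s[i,0]+s[i,2]/2-.5,160],c[i]],.051,m);G=ray('w',[[xs.mean(),ys.mean()]],.077,m);T=ray('w',[[233,193.5],[391,193.5]],.045,m)
u=T[1]-T[0];print(A.round(4),G.round(4),T.round(4),np.degrees(np.arctan2(u[1],u[0])),(A-G)@u/np.linalg.norm(u))"
```

```text
[346 143  23  33 391] [357.0511509  159.71099744]
line 322.0 192 213
[[0.597  0.1162 0.051 ]
 [0.597  0.1165 0.051 ]] [[0.5712 0.0727 0.077 ]] [[0.4789 0.0502 0.045 ]
 [0.6428 0.0896 0.045 ]] 13.48813112638149 [0.0352423 0.0352826]
```

Two views agree: grip (0.571, 0.073), arrow 36 mm farther along +u. Next: descend and close.

>>> play_rows(deltas=[0, 0, 0, 0, 0, 0, 0.4, -0.003, 0.002, 0.1, 0, 0, 0, 0.4, -0.003, 0.002, 0.2, 0, 0, 0, 0.4, -0.003, 0.002, 0.28, 0, 0, 0, 0.4, -0.003, 0.002, 0.335, 0, 0, 0, 0.4, -0.003, 0.002, 0.335, 0, 0, 0, 0.4])

```text
time_s: 2.65
position: [0.569, 0.077, 0.056]
eef_rot: [[-0.236, 0.972, -0.004], [0.972, 0.236, 0.0], [0.001, -0.004, -1.0]]
wrist_force: [-0.3, 0.0, -0.1]
opening: 0.698
gripper_force: 0.0
```

```bash
python3 -c "
from h import *
go([.571,.073,.052],13.5)"
```

```text
2.65 [0.569 0.077 0.056] hdg 13.67 open 0.6977465100302576 F [-0.26146822  0.01566676 -0.11182088]
shift [-0.011   0.0026  0.0101] turn z 0.001
```

>>> play_rows(deltas=[-0.01, 0.003, 0.008, 0, 0, 0, 0.4, -0.01, 0.003, 0.008, 0, 0, 0, 0, -0.01, 0.003, 0.008, 0, 0, 0, -0.3, -0.01, 0.003, 0.008, 0, 0, 0, -0.6, -0.01, 0.003, 0.008, 0, 0, 0, -0.8, -0.01, 0.003, 0.008, 0, 0, 0, -0.8, -0.01, 0.003, 0.008, 0, 0, 0, -0.8], squeeze=20)

```text
time_s: 3.52
position: [0.5738, 0.0719, 0.055]
eef_rot: [[-0.234, 0.972, 0.001], [0.972, 0.234, -0.0], [-0.0, 0.001, -1.0]]
wrist_force: [-2.0, 0.1, 4.3]
opening: 0.25
gripper_force: 22.4
```

```bash
python3 -c "
from h import *
p=np.array(arm.sense()['position']);u=np.array([.9724,.2333,0]);print(p@u, .608-p@u)
go(p+(.608-p@u)*u,13.5)"
```

```text
0.5746860301551782 0.03331396984482182
3.525 [0.5738 0.0719 0.055 ] hdg 13.54 open 0.24954631283242393 F [-1.98698726  0.06470771  4.29762388]
shift [-0.0001  0.0833  0.0001] turn z 0.0002
```

>>> play_rows(deltas=[0, 0.015, 0, 0, 0, 0, -0.8, 0, 0.03, 0, 0, 0, 0, -0.8, 0, 0.045, 0, 0, 0, 0, -0.8, 0, 0.06, 0, 0, 0, 0, -0.8, 0, 0.075, 0, 0, 0, 0, -0.8, 0, 0.085, 0, 0, 0, 0, -0.8, 0, 0.085, 0, 0, 0, 0, -0.8, 0, 0.085, 0, 0, 0, 0, -0.8])

```text
time_s: 4.53
position: [0.6075, 0.0799, 0.055]
eef_rot: [[-0.234, 0.972, 0.003], [0.972, 0.234, 0.0], [-0.0, 0.003, -1.0]]
wrist_force: [0.3, -0.4, 5.5]
opening: 0.253
gripper_force: 22.4
```

```bash
python3 -c "
from h import *
p=np.array(arm.sense()['position']);u=np.array([.9724,.2333,0]);print(p@u, .608-p@u)
go(p,13.5)"
```

```text
0.6093799867268667 -0.0013799867268666777
4.525 [0.6075 0.0799 0.055 ] hdg 13.54 open 0.25328647452669784 F [ 0.34803872 -0.39604894  5.50323145]
shift [0. 0. 0.] turn z 0.0002
```

Good to ~1 mm. Open gently, lift straight up, and look.

>>> play_rows(deltas=[0, 0, 0, 0, 0, 0, -0.3, 0, 0, 0, 0, 0, 0, 0, 0, 0, 0, 0, 0, 0, 0.3, 0, 0, 0, 0, 0, 0, 0.4, 0, 0, -0.05, 0, 0, 0, 0.4, 0, 0, -0.15, 0, 0, 0, 0.4, 0, 0, -0.25, 0, 0, 0, 0.4, 0, 0, -0.34, 0, 0, 0, 0.4, 0, 0, -0.34, 0, 0, 0, 0.4, 0, 0, -0.34, 0, 0, 0, 0.4])

```text
time_s: 5.78
position: [0.606, 0.0799, 0.1904]
eef_rot: [[-0.234, 0.972, 0.0], [0.972, 0.234, -0.0], [-0.0, 0.0, -1.0]]
wrist_force: [0.2, 0.5, -0.1]
opening: 0.702
gripper_force: 0.0
```

```bash
python3 -c "
from h import *
go([.57,.07,.19],13.5)
m=viewer.camera_model('wrist');im=viewer.read_camera('wrist');cv2.imwrite('pics/w2.png',im)
import pickle;pickle.dump(m,open('w2.pkl','wb'))"
```

```text
5.775 [0.606  0.0799 0.1904] hdg 13.55 open 0.7022637417902118 F [ 0.22682896  0.49236845 -0.1399866 ]
shift [-0.0029 -0.0933  0.0009] turn z 0.0003
```

View pics/w2.png

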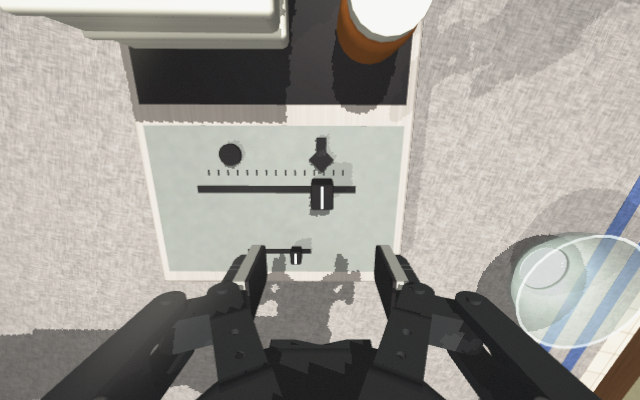

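The grip's line (322,197) stands level with the arrow (321,155), and both lie at the image's centre column, so parallax is negligible. The small slider and the stack look untouched, and the gripper is clear. I'm handing it in.

```bash
python3 -c "
from plant import arm
print(arm.job_done())"
```

```text
the job is handed in; nothing more can be done
None
```

The job is handed in: the big grip stands level with the arrow marker to within about 1–2 mm by my measurement and is released, and the small slider and containers look untouched in the last wrist picture; the judge gave no verdict.

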